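# One lump, cup held ready

## Robot

A 6-joint arm with a two-finger parallel gripper is mounted at the origin on a cart in front of the work surface, level with it; the furniture and walls round the work are solid. World frame = base frame: x ahead of the robot, y to its left, z up, the work surface at z = 0. Lengths are in m, angles in rad, forces in N, time in s.
With the tool pointing down it reaches from about 0.35 to 0.85 m from the base axis. Payload 8.1 kg.
Tool frame: the origin (TCP) lies on the centre line of the jaws, within the pads' length; the fingertips stand 17 mm ahead of it and the grasp point (between the pads) lies 2 mm behind it; z points along the fingers, y is the line along which they close (so a half turn about z gives the same grasp; the last joint's range is limited). The gripper opens to 93 mm and grips with 3 to 60 N. Pads are 15 mm wide; open, the fingers measure 128 mm over their backs; the gripper's body (75 mm by 188 mm) begins 65 mm behind the grasp point.
Start: joints at [1.026, 0.13, 1.488, -0, 1.523, -0.085], TCP at [0.266, 0.538, 0.236] pointing down, gripper open.
Joint ranges: [-2.96, 2.96], [-0.89, 2.26], [0.02, 2.5], [-1.34, 4.48], [0, 2.73], [-2.66, 2.66]. Speed limits (rad/s): [2.39, 2.39, 2.79, 3.14, 3.14, 3.14].

## Interface

Orientations are given as a rotation vector (axis times angle).
In Python, from plant import status, eyes, robot gives the robot as it stands. The module is installed in compiled form; this text tells all that it offers.
- The arm moves only by the tool servo_tool, never from a script. Its argument "plan" is text: rows parted by semicolons, each of 4 numbers parted by spaces: the shift along the tool's x, y, z in m, then the turn about the tool's z in degrees. A call has 1 to 12 rows; each row is the pose to reach, as a shift and turn from the pose commanded when the call began, along the tool's axes at that moment; what a row does not reach only later rows make up. A row lasts 1/12 s, in which the tool goes at most 41.7 mm and 7.16 degrees, less where a joint would pass 70% of its speed; a pose out of reach is approached as far as the arm can. A call with a gripper value outside its range is refused whole. "grip" is the closure, from -1 (fully open) to 1 (shut), set as the call begins (left out, the last holds). The fingers move at their own pace and stop on an object; "grip_force" is the grip in N (left out, the last holds). Time passes only in rows, so rows that repeat a pose let the fingers close. It gives the time, the measured TCP pose, the force, the opening and the grip force at its end, in the units of the state.
- status.read_state(): the state, without advancing time (a new reading comes with each control period).
- eyes.read_camera(name): name is "scene" or "top" or "wrist"; returns a dict with "image" (384x512x3 uint8, blue, green, red), "fovy" (degrees; the focal length in pixels is half the picture's height over the tangent of half this angle, whatever the lens; pixels are square), "cx", "cy" (the principal point, pixels), "k1" (the pictures are not rectified: a ray, as slopes to the right and down, at radius r is drawn at 1 + k1 r^2 times it, then the intrinsics apply), "world_from_camera" (4x4, takes a point from camera to world coordinates); the wrist camera has in their place "hand_eye" (4x4, takes a point from camera to tool coordinates, whose origin is the TCP and whose axes are the flange's). Camera axes: x right, y down, z forward; pixel columns grow to the right and rows downward; lengths in m; the calibration is good to about 2 mm. A picture is of the moment at which its call begins: read the wrist's pose just before it. There is no depth.
- robot.close_job(): hands the job in; it is judged then, once.
The state is a dict: "t": time; "q": joint angles; "dq": joint speeds; "joint_torque": joint torques, N m; "tool_pos": TCP position; "orientation": TCP orientation; "force": force on the tool from outside, world axes, zero at the start; "wrist_torque": the same for the moment, N m; "opening": finger opening in m; "gripper_force": force on a finger pad.
Only numpy, scipy, OpenCV 4.12 (cv2) and the standard library are available. Lean on these libraries where they do the work, as an engineer would, in place of code of your own. Each camera call takes 0.05 s, during which the arm holds its last target. There are 200 camera calls.

## Task

Get one cup ready to be handed over: give it exactly one sugar lump from the lever dispenser by swinging the sprung lever once right to its stop and letting it spring all the way back, so that the lump slides down the chute into the cup standing under it. Then take that cup out from under the chute, keeping it level, and finish while still holding it steady and upright in the gripper, well clear of the dispenser, with its foot at least 10 cm above the worktop and the lump in it. Leave the spare cup, the jigger and the candle jar where they stand.

Things in the scene. Friction and masses are not known exactly. Their poses are not given: they have to be found in the camera images.
- dispenser: Sugar-lump dispenser in grey enamel, fixed. Origin: on the worktop (z = 0) at the middle of the cup's place, a cork disc on the front of its foot plate (8 mm thick; x -40 to 185, y -94 to 47 mm). x points from the cup's place back to the tower, y to the left seen from the front, z up. One lump drops for each full swing of the lever; the next falls into the pocket when the lever comes home
- magazine_top (a point): Top middle of the clear square magazine tube with cap (30 mm wide, top at z = 253 mm, at x = 137, y = -15 mm in the dispenser's frame) that holds the lumps; it stands on the dispenser's head, a grey box x 83 to 181, y -89 to 21, z 140 to 178 mm on the tower
- dose_lever (a joint): Angle of the dispenser's lever about its upright axis (rad): 0 at home, 0.873 at its stop; grows counter-clockwise seen from above: the knob, on the right, is pushed from the front of the dispenser to the back. A spring always drives it home; the push needed at the knob is about 1.4 N at home, 2.5 N at the stop. The lump drops only close to the stop
- lever_knob (a point): Middle of the lever's dark wooden knob, an upright grip 17 mm across, 42 mm tall (z 187 to 229 mm above the worktop) at the free end of the flat brass-coloured arm (top at z = 187 mm), 95 mm from the lever's axis. In the dispenser's frame it is at x = 50, y = -120 mm at home, at x = 130, y = -134 mm at the stop
- lever_axis (a point): Point on the lever's axis (fixed; x = 105, y = -42 mm in the dispenser's frame) at the height of the knob's middle, 208 mm. The knob moves on a level circle of 95 mm radius about it
- chute_lip (a point): Middle of the lower edge, upper side (z = 70 mm, x = 17 mm) of the open steel chute, 30 mm wide, that rises 28 degrees along the dispenser's x to the tower, side walls 10 mm. It reaches some 13 mm in over the rim of the cup, its underside 10 mm above the rim. The cup must come forward (to -x of the dispenser) 25 mm or more before it can rise over 8 mm
- cup: The white espresso cup under the chute: 62 mm across at the rim, 50 mm tall, open, 0.09 to 0.18 kg, tapering to a 44 mm foot. Origin: underside, 12.5 mm from the round axis towards the handle, which points along -y, ends 43 mm from the origin, is 14 mm thick and at first points away from the chute within 0.35 rad. Grip it from above across the round body along its x axis, below the rim
- cup_foot (a point): Middle of the round foot of that cup, on its underside (8 mm above the worktop at the start)
- lump_0_center (a point): Centre of the lowest sugar lump, a white 17 mm cube with rounded edges that lies in the dosing pocket inside the head: the one that the first swing drops
- lump_1_center (a point): Centre of the second sugar lump, just above the first in the magazine; must stay in the dispenser
- lump_2_center (a point): Centre of the third sugar lump in the magazine; must stay in the dispenser
- lump_3_center (a point): Centre of the topmost sugar lump in the magazine; must stay in the dispenser
- spare_cup: A second, identical espresso cup on the worktop to the left of the dispenser (62 x 86 x 50 mm); leave alone. Origin: underside, middle of its outline
- jigger: Brass double-cone measuring cup, 41 mm across, 85 mm tall, left of the tower; leave alone. Origin: middle of its underside
- candle_jar: Candle in a glass with a wooden lid, 69 mm across, 80 mm tall, to the right of the lever; leave alone. Origin: middle of its underside
Mind the look-alikes: they are no part of the job. Leave any pink or purple look-alike of the cup alone.

How it is judged:
On the way, in this order (a step that is already met when the one before it is completed fails the run):
1. the lever is swung to its stop (value of joint dose_lever above 0.82 rad), for 0.1 s.
2. the lever has sprung home and the lump lies in the cup, which still stands on the dispenser's foot plate (value of joint dose_lever below 0.06 rad and horizontal distance between lump_0_center and cup_foot below 0.022 m and z of lump_0_center in the frame of cup between 0.004 and 0.045 m and height (world z) of cup_foot below 0.02 m), for 0.2 s.
At the end, for the whole second after the job is handed in: Held in the fingers (over 1 N): cup foot over 95 mm above the worktop, level within 8 degrees, still (0.03 m/s, 0.3 rad/s), not touching the dispenser; first lump in the cup (within 22 mm of its axis, below the rim); lever home (under 0.06 rad); the other lumps still in the magazine (height (world z) of cup_foot above 0.095 m and angle between cup's own z axis and vertical below 0.14 rad and linear speed of cup below 0.03 m/s and angular speed of cup below 0.3 rad/s and contact force between the fingers and cup above 1 N and contact force between cup and dispenser below 0.1 N and horizontal distance between lump_0_center and cup_foot below 0.022 m and z of lump_0_center in the frame of cup between 0.004 and 0.045 m and value of joint dose_lever below 0.06 rad and height (world z) of each of lump_1_center, lump_2_center, lump_3_center above 0.14 m); the arm keeps its last pose, push and grip.
It fails at once if a second lump leaves the dispenser (height (world z) of any of lump_1_center, lump_2_center, lump_3_center below 0.135 m).
It fails at once if the cup is tipped by more than 17 degrees (angle between cup's own z axis and vertical above 0.3 rad).
It fails at once if a bystander is moved by more than 2 cm (distance of any of spare_cup, jigger, candle_jar from where it was at the start of the episode above 0.02 m).
It also fails if it takes over 56 s, if anything falls off the work surface, if the arm or the gripper's body presses on something with over 40 N, if the wrist force passes 120 N, or if a joint passes its speed limit or range.

## Working session

There is one attempt and no reset: what is moved stays moved. The work goes in short steps, Python scripts to look and compute and a tool call to move; the robot and the scene stay as the last step left them, time stands still between calls to the robot, and variables do not carry over. Pictures are saved under pics/ and viewed, at most 10 in all, crops included, and the job is handed in when it is done.

Besides the shell and the picture viewer there is one more tool, called after "Call:" by a JSON object that holds its "name" and its "arguments", one argument or row to a line. servo_tool: Moves the arm, as the interface text tells. Its arguments: {"type":"object","properties":{"plan":{"type":"string"},"grip":{"type":"number"},"grip_force":{"type":"number"}},"required":["plan"]}

```bash
mkdir -p pics; cat > h.py <<'E'
import numpy as np, cv2
from scipy.spatial.transform import Rotation as R
from plant import status, eyes, robot
def T_tool():
    s=status.read_state(); T=np.eye(4); T[:3,:3]=R.from_rotvec(s['orientation']).as_matrix(); T[:3,3]=s['tool_pos']; return T
def cam(n):
    T=T_tool(); c=eyes.read_camera(n)
    c['W']=c['world_from_camera'] if n!='wrist' else T@c['hand_eye']
    c['f']=c['image'].shape[0]/2/np.tan(np.radians(c['fovy'])/2); return c
def ray(c,u,v):
    K=np.array([[c['f'],0,c['cx']],[0,c['f'],c['cy']],[0,0,1]])
    p=cv2.undistortPoints(np.array([[[u,v]]],float),K,np.array([c['k1'],0,0,0.]))[0,0]
    W=np.array(c['W']); return W[:3,3],W[:3,:3]@np.array([p[0],p[1],1])
def plane(c,u,v,z):
    o,d=ray(c,u,v); return o+d*(z-o[2])/d[2]
def proj(c,P):
    W=np.linalg.inv(np.array(c['W'])); p=W[:3,:3]@np.array(P)+W[:3,3]
    x,y=p[0]/p[2],p[1]/p[2]; k=1+c['k1']*(x*x+y*y); return c['f']*x*k+c['cx'],c['f']*y*k+c['cy']
E
python3 - <<'E'
from h import *
print(status.read_state())
for n in('scene','top'):
    c=cam(n); cv2.imwrite(f'pics/{n}0.png',c['image']); print(n,c['fovy'],c['k1'],c['W'])
E
```

```text
{'t': 0.0, 'q': array([ 1.02560517e+00,  1.31141939e-01,  1.48926644e+00,  8.61780527e-06,
        1.52299031e+00, -8.53881402e-02]), 'dq': array([-1.31566365e-03,  1.33189555e-03,  9.96301999e-04,  1.53740536e-03,
       -5.57104023e-05, -2.96616090e-04]), 'joint_torque': array([ 1.96187262e-03, -5.59823799e+01, -4.91782951e+01,  7.67349545e-02,
        3.50857351e-02, -1.22541460e-04]), 'tool_pos': array([0.26595782, 0.53724344, 0.23460595]), 'orientation': array([-7.15782129e-01, -3.05837918e+00,  2.69239311e-03]), 'force': array([ 0.30003968, -0.14429825,  0.05736408]), 'wrist_torque': array([-0.01231966,  0.01789344,  0.04265801]), 'gripper_force': 0.0, 'opening': 0.09291507614172673}
scene 51.44963821197934 -0.06082052881322399 [[ 0.83233648 -0.37998479  0.40351895  0.06024455]
 [-0.55426288 -0.56674471  0.60958436 -0.84115735]
 [-0.00294056 -0.73103488 -0.68233376  0.95036174]
 [ 0.          0.          0.          1.        ]]
top 51.6602558645811 -0.0190698832137346 [[ 0.02385399 -0.98784491  0.15360148  0.32405683]
 [-0.99960995 -0.02580035 -0.01069038 -0.14004661]
 [ 0.01452341 -0.15328656 -0.98807505  1.42722261]
 [ 0.          0.          0.          1.        ]]
```

View pics/scene0.png

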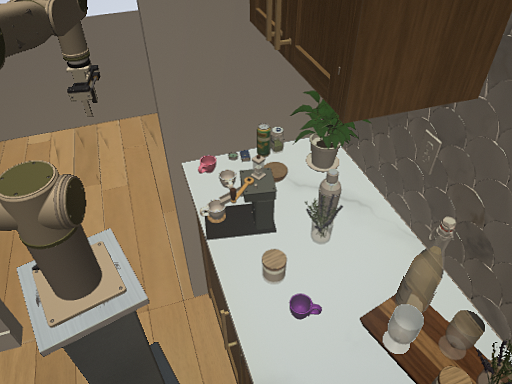

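View pics/top0.png

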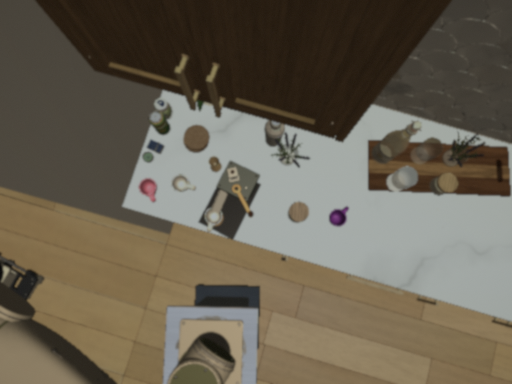

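```bash
python3 - <<'E'
from h import *
a=cv2.imread('pics/scene0.png')[140:260,180:290]; b=cv2.imread('pics/top0.png')[145:245,170:270]
a=cv2.resize(a,(390,425),interpolation=cv2.INTER_CUBIC); b=cv2.resize(b,(400,400),interpolation=cv2.INTER_CUBIC)
b=np.clip(b*1.6,0,255).astype(np.uint8)
o=np.zeros((425,790,3),np.uint8); o[:,:390]=a; o[:400,390:]=b; cv2.imwrite('pics/crop1.png',o)
E
```

```text
(no output)
```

View pics/crop1.png

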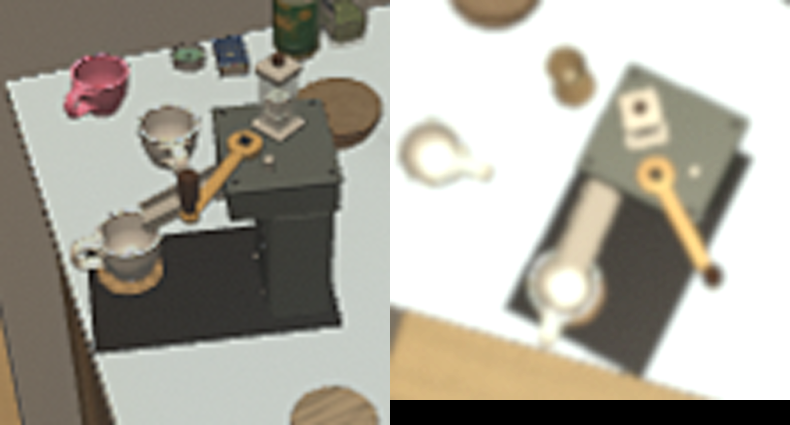

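```bash
python3 - <<'E'
from h import *
from scipy.optimize import least_squares
t=[((630,65),(181,21,178)),((748,122),(181,-89,178)),((702,222),(83,-89,178)),((582,168),(83,21,178)),((508,308),(-40,47,8)),((640,375),(-40,-94,8)),((750,155),(185,-94,8)),((655,175),(105,-42,190)),((713,271),(50,-120,229))]
s=[((97,350),(-40,-94,8)),((340,325),(185,-94,8)),((232,188),(83,-89,178)),((342,180),(181,-89,178)),((325,100),(181,21,178)),((215,110),(83,21,178)),((187,173),(50,-120,229))]
C={n:cam(n) for n in('top','scene')}
obs=[('top',((u-390)/4+170-.4,v/4+145-.4),np.array(p)/1e3) for (u,v),p in t]+[('scene',(u/3.545+180-.4,v/3.545+140-.4),np.array(p)/1e3) for (u,v),p in s]
def w(x,p): 
    c,s_=np.cos(x[2]),np.sin(x[2]); return np.array([x[0]+c*p[0]-s_*p[1],x[1]+s_*p[0]+c*p[1],p[2]])
def f(x,names=('top','scene')): return np.concatenate([np.subtract(proj(C[n],w(x,p)),uv) for n,uv,p in obs if n in names])
for names in(('top','scene'),('top',),('scene',)):
    r=least_squares(f,[.5,0,-.4],args=(names,),loss='soft_l1'); print(names,r.x.round(4)); print(f(r.x,names).reshape(-1,2).round(1).tolist())
    if len(names)==2: x=r.x
for n,p in dict(home=(50,-120,208),stop=(130,-134,208),axis=(105,-42,208)).items(): print(n,w(x,np.array(p)/1e3).round(4))
print('rim top',plane(C['top'],(566-390)/4+169.6,285/4+144.6,.058),'rim scene',plane(C['scene'],(128)/3.545+179.6,238/3.545+139.6,.058))
print('handle',plane(C['top'],(546-390)/4+169.6,343/4+144.6,.033),plane(C['scene'],(80)/3.545+179.6,252/3.545+139.6,.033))
print('candle',plane(C['top'],298,212,.08))
E
```

```text
('top', 'scene') [ 4.621e-01 -3.000e-04 -4.398e-01]
[[0.4, -1.9], [1.4, -1.1], [-0.9, 0.9], [-1.6, -1.0], [-1.1, -0.5], [1.0, 0.5], [1.7, -0.1], [0.7, -0.7], [0.3, 0.4], [-1.2, 0.5], [0.9, -0.4], [-1.8, 1.0], [0.7, -0.1], [-1.1, -1.0], [-1.5, -0.8], [-0.1, 0.3]]
('top',) [ 4.600e-01 -1.000e-04 -4.291e-01]
[[-0.3, -1.5], [0.9, -1.0], [-1.1, 1.1], [-2.0, -0.4], [-1.2, 0.2], [1.1, 0.9], [1.2, 0.0], [0.3, -0.3], [0.2, 0.6]]
('scene',) [ 4.656e-01 -1.000e-04 -4.593e-01]
[[-0.9, -0.1], [1.4, 0.0], [-1.3, 1.0], [1.2, 0.2], [0.1, -0.7], [-0.4, -0.9], [0.1, 0.0]]
home [ 0.4562 -0.1302  0.208 ]
stop [ 0.5227 -0.1769  0.208 ]
axis [ 0.5392 -0.083   0.208 ]
rim top [ 0.46111335 -0.00090034  0.058     ] rim scene [ 0.46063305 -0.00681558  0.058     ]
handle [0.41218102 0.01705209 0.033     ] [0.42585127 0.02509411 0.033     ]
candle [ 0.47943727 -0.29080349  0.08      ]
```

Call:
{"name": "servo_tool", "arguments": {
  "plan": "-0.4175 -0.5222 0 0;-0.4175 -0.5222 0 0;-0.4175 -0.5222 0 0;-0.4175 -0.5222 0 0;-0.4175 -0.5222 0 0;-0.4175 -0.5222 0 0;-0.4175 -0.5222 0 0;-0.4175 -0.5222 0 0;-0.4175 -0.5222 0 0;-0.4175 -0.5222 0 0;-0.4175 -0.5222 0 0;-0.4175 -0.5222 0 0",
  "grip": 1
}}

```text
t: 1.2
tool_pos: [0.3726, 0.0473, 0.2358]
orientation: [0.715, 3.058, 0.0]
force: [1.5, 0.9, -0.9]
opening: 0.0175
gripper_force: 0.0
```

Call:
{"name": "servo_tool", "arguments": {
  "plan": "-0.104 -0.131 0 0;-0.104 -0.131 0 0;-0.104 -0.131 0 0;-0.104 -0.131 0 0;-0.104 -0.131 0 0;-0.104 -0.131 0 0;-0.104 -0.131 0 0;-0.104 -0.131 0 0"
}}

```text
t: 1.87
tool_pos: [0.4077, -0.1133, 0.2355]
orientation: [-0.714, -3.059, -0.001]
force: [-0.1, -0.7, -0.3]
opening: 0.0004
gripper_force: 0.0
```

```bash
python3 - <<'E'
from h import *
c=cam('wrist'); print(T_tool().round(4)); print(np.array(c['hand_eye']).round(3),c['fovy'],c['k1'])
w=c['image']; s=cam('scene')['image'][140:260,180:290]
o=np.zeros((384,800,3),np.uint8); o[:,:512]=w; o[:314,512:]=cv2.resize(s,(288,314),interpolation=cv2.INTER_CUBIC); cv2.imwrite('pics/w1.png',o)
print(proj(c,(.4562,-.1302,.229)),proj(c,(.5392,-.083,.187)),proj(c,(.4621,-.0003,.058)))
E
```

```text
[[-8.970e-01  4.421e-01  1.000e-04  4.078e-01]
 [ 4.421e-01  8.970e-01  3.000e-04 -1.131e-01]
 [ 1.000e-04  3.000e-04 -1.000e+00  2.356e-01]
 [ 0.000e+00  0.000e+00  0.000e+00  1.000e+00]]
[[ 0.    -0.958 -0.286  0.079]
 [ 1.     0.     0.     0.001]
 [-0.    -0.286  0.958 -0.149]
 [ 0.     0.     0.     1.   ]] 64.54423985885695 -0.06567252026946326
(np.float64(260.2226755096071), np.float64(316.1847593052705)) (np.float64(355.13037535163716), np.float64(333.5578167065445)) (np.float64(363.1600800234197), np.float64(170.03813661408506))
```

View pics/w1.png

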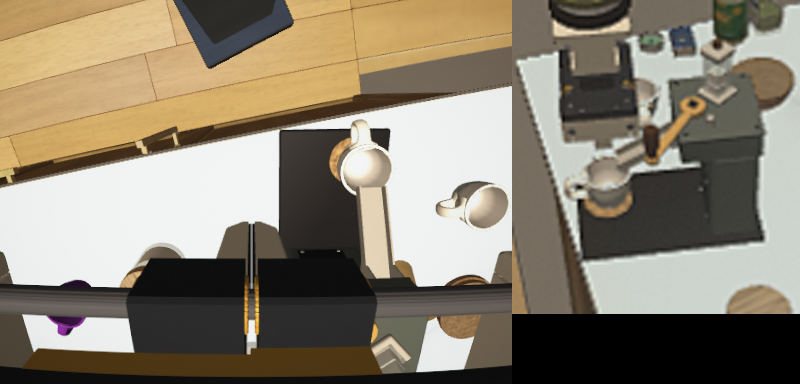

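Call:
{"name": "servo_tool", "arguments": {
  "plan": "0 0 0.026 0;0 0 0.026 0;-0.02 0 0.026 0;-0.026 0 0.026 0;-0.028 0 0.026 0;-0.030 0 0.026 0;-0.032 0 0.026 0;-0.034 0 0.026 0;-0.036 0 0.026 0;-0.038 0 0.026 0;-0.040 0 0.026 0;-0.042 0 0.026 0"
}}

```text
t: 2.97
tool_pos: [0.4453, -0.1331, 0.2095]
orientation: [-0.716, -3.058, 0.0]
force: [-3.4, -1.0, 0.3]
opening: 0.0007
gripper_force: 1.6
```

Call:
{"name": "servo_tool", "arguments": {
  "plan": "-0.006 0 0 0;-0.012 0 0 0;-0.018 0 0 0;-0.024 0 0 0;-0.030 0 0 0;-0.036 0 0 0;-0.042 0 0 0;-0.047 0 0 0;-0.052 0 0 0;-0.056 0 0 0;-0.058 0 0 0;-0.058 0 0 0"
}}

```text
t: 3.97
tool_pos: [0.4978, -0.1587, 0.2096]
orientation: [0.716, 3.059, 0.001]
force: [-1.9, 1.1, 1.0]
opening: 0.0002
gripper_force: 1.0
```

```bash
python3 - <<'E'
from h import *
print(status.read_state()['force'])
s=cam('scene')['image'][130:250,170:290]; t=cam('top')['image'][145:245,170:270]
o=np.zeros((400,800,3),np.uint8); o[:,:400]=cv2.resize(s,(400,400),interpolation=cv2.INTER_CUBIC); o[:,400:]=np.clip(1.6*cv2.resize(t,(400,400),interpolation=cv2.INTER_CUBIC),0,255); cv2.imwrite('pics/w2.png',o)
E
```

```text
[-1.90337524  1.07560072  1.02317454]
```

View pics/w2.png

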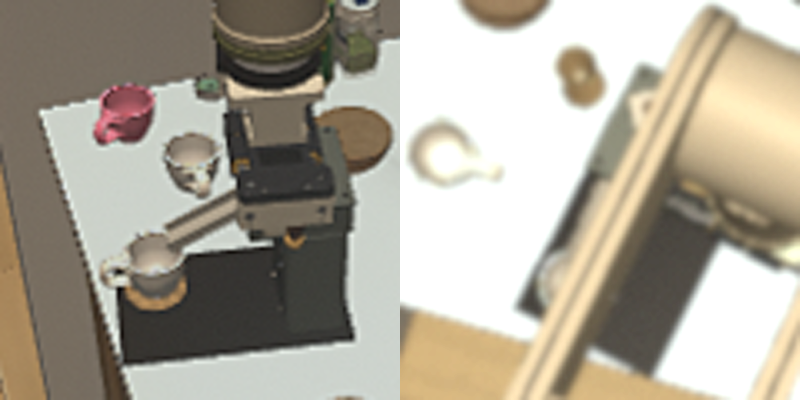

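Call:
{"name": "servo_tool", "arguments": {
  "plan": "-0.002 0 0 0;-0.004 0 0 0;-0.006 0 0 0;-0.007 0 0 0;-0.008 0 0 0;-0.009 0 0 0;-0.010 0 0 0;-0.010 0 0 0;-0.010 0 0 0"
}}

```text
t: 4.82
tool_pos: [0.5064, -0.1632, 0.2096]
orientation: [-0.716, -3.059, 0.0]
force: [-1.2, 2.3, -0.7]
opening: 0.0004
gripper_force: 1.3
```

Call:
{"name": "servo_tool", "arguments": {
  "plan": "-0.001 0 0 0;-0.002 0 0 0;-0.003 0 0 0;-0.004 0 0 0;-0.004 0 0 0;-0.004 0 0 0"
}}

```text
t: 5.32
tool_pos: [0.5087, -0.1642, 0.2096]
orientation: [-0.715, -3.056, -0.001]
force: [-9.6, 7.3, 6.0]
opening: 0.0004
gripper_force: 6.2
```

Call:
{"name": "servo_tool", "arguments": {
  "plan": "-0.001 0 0 0;-0.001 0 0 0;-0.001 0 0 0;-0.001 0 0 0"
}}

```text
t: 5.65
tool_pos: [0.509, -0.1643, 0.2095]
orientation: [-0.714, -3.054, -0.002]
force: [-13.7, 8.1, 7.5]
opening: 0.0005
gripper_force: 8.1
```

```bash
python3 - <<'E'
from h import *
s=cam('scene')['image'][130:250,170:290]; t=cam('wrist')['image'][:,112:]
o=np.zeros((400,800,3),np.uint8); o[:,:400]=cv2.resize(s,(400,400),interpolation=cv2.INTER_CUBIC); o[:384,400:]=t; cv2.imwrite('pics/w3.png',o)
E
```

```text
(no output)
```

View pics/w3.png

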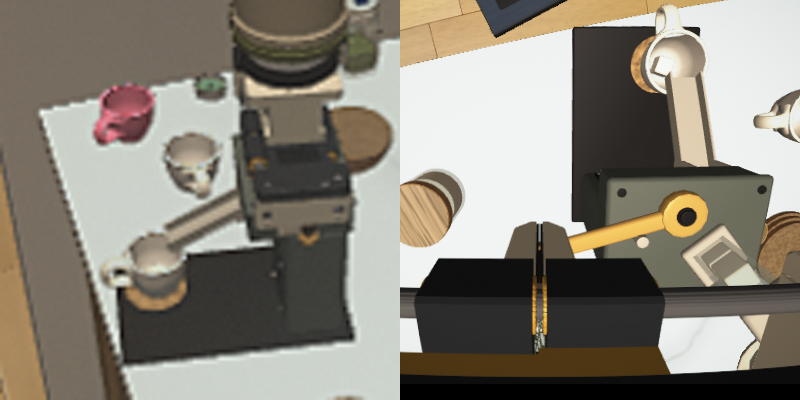

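Call:
{"name": "servo_tool", "arguments": {
  "plan": "0.006 0 0 0;0.016 0 0 0;0.028 0 0 0;0.040 0 0 0;0.052 0 0 0;0.064 0 0 0;0.076 0 0 0;0.088 0 0 0;0.100 0 0 0;0.114 0 0 0;0.124 0 0 0;0.124 0 0 0"
}}

```text
t: 6.75
tool_pos: [0.3993, -0.1104, 0.2101]
orientation: [0.716, 3.057, -0.001]
force: [-0.2, -0.9, 0.5]
opening: 0.0007
gripper_force: 0.0
```

Call:
{"name": "servo_tool", "arguments": {
  "plan": "0.02 0 -0.03 0;0.06 0.127 -0.05 0;0.06 0.127 -0.05 0;0.06 0.127 -0.05 0;0.06 0.127 -0.05 0;0.06 0.127 -0.05 0;0.06 0.127 -0.05 0;0.06 0.127 -0.05 0",
  "grip": -1
}}

```text
t: 7.42
tool_pos: [0.4025, 0.029, 0.2593]
orientation: [-0.717, -3.059, 0.001]
force: [0.1, 0.2, -0.1]
opening: 0.0493
gripper_force: 0.0
```

```bash
python3 - <<'E'
from h import *
print(T_tool().round(4))
c=cam('wrist'); cv2.imwrite('pics/w4.png',c['image']); print(proj(c,(.4621,-.0003,.058)))
E
```

```text
[[-8.959e-01  4.442e-01 -3.000e-04  4.025e-01]
 [ 4.442e-01  8.959e-01 -8.000e-04  2.900e-02]
 [-0.000e+00 -8.000e-04 -1.000e+00  2.593e-01]
 [ 0.000e+00  0.000e+00  0.000e+00  1.000e+00]]
(np.float64(250.87536802827643), np.float64(218.44683627413713))
```

View pics/w4.png

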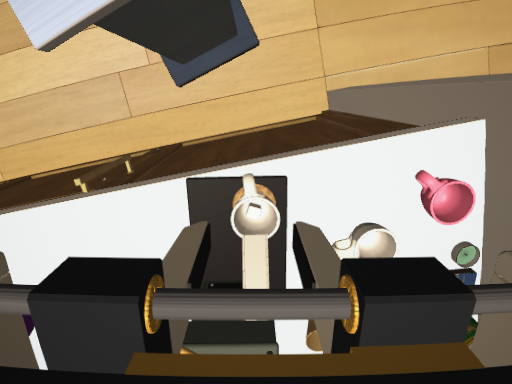

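```bash
python3 - <<'E'
from h import *
T=T_tool(); c=cam('wrist'); im=c['image']
# rim: left/right edge on rows ~ centre
g=cv2.cvtColor(im,cv2.COLOR_BGR2GRAY)
m=((g>110)&(np.ptp(im.astype(int),axis=2)<60)).astype(np.uint8); 
for r in (208,212,216,218,220,224): 
    x=np.where(m[r,215:300])[0]+215; print(r,x.min(),x.max())
for uv in((255.5,217),):
    p=plane(c,*uv,.058); print(p, np.linalg.inv(T)@np.r_[p,1])
for uv in((231,217),(280,217),(255.5,193)): print(plane(c,*uv,.058))
print('lump',plane(c,255,209,.025))
E
```

```text
208 233 299
212 232 299
216 231 299
218 231 299
220 231 299
224 231 296
[0.46266372 0.00541858 0.058     ] [-0.0644081   0.00615406  0.20120358  1.        ]
[ 0.44917207 -0.02177399  0.058     ]
[0.47619149 0.03260666 0.058     ]
[0.43465621 0.01918724 0.058     ]
lump [0.46427939 0.00436263 0.025     ]
```

Call:
{"name": "servo_tool", "arguments": {
  "plan": "-0.03 0.006 0 0;-0.064 0.006 0 0;-0.064 0.006 0.03 0;-0.064 0.006 0.06 0;-0.064 0.006 0.09 0;-0.064 0.006 0.12 0;-0.064 0.006 0.14 0;-0.064 0.006 0.16 0;-0.064 0.006 0.18 0;-0.064 0.006 0.20 0;-0.064 0.006 0.20 0;-0.064 0.006 0.20 0",
  "grip": -1
}}

```text
t: 8.52
tool_pos: [0.461, 0.0061, 0.0587]
orientation: [-0.718, -3.055, 0.001]
force: [0.0, 0.6, -0.2]
opening: 0.093
gripper_force: 0.0
```

Call:
{"name": "servo_tool", "arguments": {
  "plan": "0 0 0.01 0;0 0 0.021 0;0 0 0.021 0;0 0 0.021 0;0 0 0.021 0"
}}

```text
t: 8.93
tool_pos: [0.4625, 0.007, 0.0389]
orientation: [0.716, 3.059, 0.0]
force: [-0.2, 0.7, 0.2]
opening: 0.0928
gripper_force: 0.0
```

Call:
{"name": "servo_tool", "arguments": {
  "plan": "0 0 0 0;0 0 0 0;0 0 0 0;0 0 0 0;0 0 0 0;0 0 0 0;0 0 0 0;0 0 0 0;0 0 0 0;0 0 0 0",
  "grip": 1,
  "grip_force": 15
}}

```text
t: 9.77
tool_pos: [0.4625, 0.007, 0.0388]
orientation: [0.716, 3.059, 0.0]
force: [-0.7, 0.5, 2.2]
opening: 0.0592
gripper_force: 15.0
```

Call:
{"name": "servo_tool", "arguments": {
  "plan": "0 0 -0.002 0;0 0 -0.004 0;0 0 -0.004 0;0.004 0 -0.004 0;0.010 0 -0.004 0;0.018 0 -0.004 0;0.026 0 -0.004 0;0.034 0 -0.004 0;0.040 0 -0.004 0;0.044 0 -0.004 0;0.046 0 -0.004 0;0.046 0 -0.004 0"
}}

```text
t: 10.77
tool_pos: [0.4208, 0.0277, 0.0427]
orientation: [0.715, 3.059, 0.0]
force: [0.7, 0.3, -1.9]
opening: 0.0597
gripper_force: 15.0
```

Call:
{"name": "servo_tool", "arguments": {
  "plan": "0 0 -0.004 0;0 0 -0.012 0;0.005 0 -0.025 0;0.01 0 -0.04 0;0.015 0 -0.055 0;0.02 0 -0.07 0;0.025 0 -0.085 0;0.03 0 -0.10 0;0.03 0 -0.115 0;0.03 0 -0.127 0;0.03 0 -0.136 0;0.03 0 -0.14 0"
}}

```text
t: 11.77
tool_pos: [0.3952, 0.0406, 0.1846]
orientation: [0.716, 3.056, 0.001]
force: [0.4, 0.2, -1.9]
opening: 0.0594
gripper_force: 15.0
```

Call:
{"name": "servo_tool", "arguments": {
  "plan": "0 0 0 0;0 0 0 0;0 0 0 0;0 0 0 0;0 0 0 0;0 0 0 0;0 0 0 0;0 0 0 0"
}}

```text
t: 12.43
tool_pos: [0.3941, 0.0408, 0.1825]
orientation: [-0.716, -3.059, 0.0]
force: [0.2, 0.1, -2.3]
opening: 0.0594
gripper_force: 15.0
```

```bash
python3 - <<'E'
from h import *
s=cam('scene')['image'][110:260,150:300]; t=cam('wrist')['image'][:,56:456]
o=np.zeros((400,800,3),np.uint8); o[:,:400]=cv2.resize(s,(400,400),interpolation=cv2.INTER_CUBIC); o[:384,400:]=t; cv2.imwrite('pics/w5.png',o)
E
```

```text
(no output)
```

View pics/w5.png

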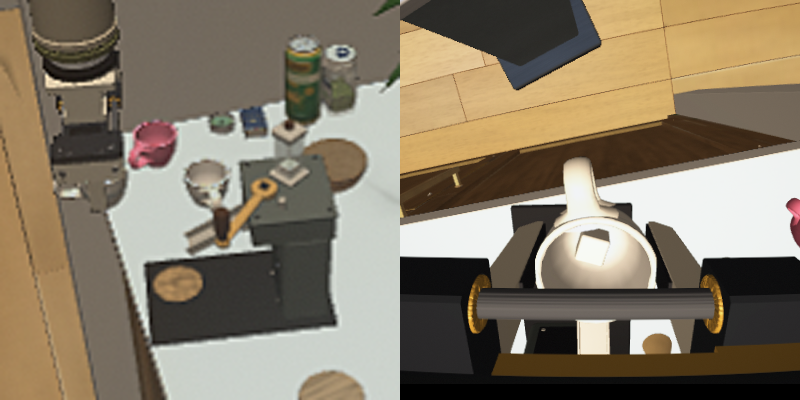

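The cup is held level with the lump in it, seen at (592,247). The foot is about 15 cm up, the lever is home at (222,225) and the bystanders haven't moved.

```bash
python3 -c "
from plant import robot; print(robot.close_job())"
```

```text
the job is handed in; nothing more can be done
None
```

The job is handed in: one lump is in the cup, and the gripper holds it level and clear of the dispenser, its foot about 15 cm above the worktop. The lever is back home and the bystanders are untouched; the judge's verdict was not shown.

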